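Unlock the push-and-turn cap of the brick hardener bottle

ROBOT

A 7-joint arm with a two-finger parallel gripper is mounted at the origin on the work surface. World frame = base frame: x ahead of the robot, y to its left, z up, the work surface at z = 0. Lengths are in m, angles in degrees, forces in N, time in s.
With the tool pointing down it reaches from about 0.425 to 0.875 m from the base axis. Payload 4.7 kg.
Tool frame: the origin (TCP) lies on the front face of the gripper's body, between the roots of the fingers; the fingertips stand 70 mm ahead of it and the grasp point (between the pads) lies 51 mm ahead of it; z points along the fingers, y is the direction in which the jaws open and shut (so a half turn about z gives the same grasp; the last joint's range is limited). The gripper opens to 87 mm and grips with 3 to 60 N. Pads are 19 mm wide; open, the fingers measure 117 mm over their backs; the gripper's body (75 mm by 190 mm) begins 51 mm behind the grasp point.
Start: joints at [-76.083, 18.392, -4.016, 83.108, 1.295, 78.541, -3.26], TCP at [0.147, 0.633, 0.292] pointing down, gripper open.
Joint ranges: [-163.93, 163.93], [-17.29, 119.83], [-79.2, 71.16], [3.27, 140.29], [-89.18, 269.18], [5.43, 117.66], [-154.24, 154.24]. Speed limits (degrees/s): [147.25, 147.25, 180, 180, 180, 180, 180].

INTERFACE

Orientations are given as [roll, pitch, yaw] about the fixed x, y, z axes, in that order (R = Rz(yaw) Ry(pitch) Rx(roll)).
In Python, from cell import env gives the robot as it stands.
- The arm moves only by the tool drive_tool, never from a script. Its argument "commands" is a list of rows, each a list of 7 numbers: the shift along the tool's x, y, z in cm, then the turn, a rotation vector about the tool's x, y, z in degrees, then the opening, from 0 (shut) to 1 (fully open). In form: [[tx, ty, tz, rx, ry, rz, hand], ...]. A call has 1 to 20 rows; each row shifts and turns the commanded pose from where the row before left it, along the tool's axes as they then stand; what a row does not reach is not made up. A row lasts 1/12 s, in which the tool goes at most 41.7 mm and 7.16 degrees, less where a joint would pass 70% of its speed; a pose out of reach is approached as far as the arm can. A call is refused whole if a number of a shift passes 4.17 or a number of a turn 7.16, either way. A call with a gripper value outside its range is refused whole. The fingers move at their own pace and stop on an object; "force" is the grip in N (left out, the last holds). Time passes only in rows, so rows that do not move let the fingers close. It gives the time, the measured TCP pose, the force and the opening at its end, in the units of the state.
- env.get_obs(): the state, without advancing time (a new reading comes with each control period).
- env.read_camera(name): name is "side" or "top" or "wrist"; returns a dict with "img" (400x640x3 uint8, blue, green, red), "mtx" (3x3 intrinsics, pixels), "pose" (4x4, takes a point from camera to world coordinates). Camera axes: x right, y down, z forward; pixel columns grow to the right and rows downward; lengths in m; the calibration is good to about 2 mm. A picture is of the moment at which its call begins. There is no depth.
- env.sign_off(): hands the job in, once; it reports no verdict.
The state is a dict: "time_s": time; "qpos": joint angles; "joint_velocities": joint speeds; "effort": joint torques, N m; "tool_pos": TCP position; "tool_rot": TCP orientation; "force": force on the tool from outside, world axes, zero at the start; "wrist_torque": the same for the moment, N m; "grip_width": finger opening in m.
Only numpy, scipy, OpenCV 4.12 (cv2) and the standard library are available. Lean on these libraries where they do the work, as an engineer would, in place of code of your own. Each camera call takes 0.05 s, during which the arm holds its last target.

TASK

Take the square plastic bottle by its body, never lifting it by its cap, stand it well in between the cheeks of the wooden bench stop and let go. Then press its child-resistant cap down and, keeping it down, turn it counter-clockwise (seen from above) past its lock, and let it spring back up unlocked, with the bottle still standing in the stop. Leave the jar, the clay medallions and the brush where they are.

Things in the scene. Friction and masses are not known exactly. Their poses are not given: they have to be found in the camera images.
- bottle_mid (a point): Square white bottle, 48 x 48 mm, 0.2-0.4 kg, upright. Point: centre of its square body, 30 mm above the bottom; body 60 mm tall. z up, x and y square to the flat sides (any opposite pair can be gripped). A neck 30 mm across carries the cap: 40 mm diameter, from 78 to 100 mm above the bottom when up. Between 60 and 78 mm only the neck and a sloping shoulder.
- cap_mid (a point): Centre of the round ribbed grey cap (40 mm diameter, 22 mm tall), on the bottle's axis, half-way up the cap: 89 mm above the bottle's bottom while it is up. Turns and sinks with the cap. z up; x along the raised white bar on the cap's top, which points along the bottle's x when the cap's turn is 0.
- cap (a joint): Turn of the cap on the bottle, rad, 0 to 1.35, growing counter-clockwise from above; starts at 0 to 0.1. Not pressed, inner lugs stop it at about 0.2. Pressed, it turns past them (about 0.04 N m). From 0.93 on it is past: let go, it springs up and cannot turn back: unlocked. Let go between 0.2 and 0.93 it catches under the lugs and stays down.
- cap_press (a joint): How far the cap is pressed down, m: 0 (up) to 0.007 (fully down). A spring pushes it up, about 4 N at first and 12 N fully down. More than 0.0045 clears the lugs.
- stop_seat (a point): Wooden fork fixed on the bench: two cheeks and a back, 28 mm high, open above and at its mouth. Point: on the bench amid the fork, where the bottle's centre goes. x points to the back, the mouth is at -x. Cheeks: inner faces at y = +-27 mm, 22 mm thick, from x = -36 to 36 mm; back's inner face at x = 26.5 mm. The bottle stands on the bench in it, sides along the cheeks; slack about 8 degrees.
- jar: Bystander: round glass jar with a steel lid, 62 mm diameter, 85 mm tall, origin under its centre. Leave alone.
- medallion_a: Bystander: round grey clay medallion lying flat, 94 mm diameter, about 22 mm high, origin under its centre. Leave alone.
- medallion_b: Bystander: a second such medallion. Leave alone.
- brush: Bystander: brush lying on the bench beyond the stop. Leave alone.
There are look-alikes about, which are no part of the job. Leave any green or orange look-alike of the part that bears bottle_mid alone.

How it is judged (in metres and radians):
On the way, in this order (a step that is already met when the one before it is completed fails the run):
1. the bottle stands upright in the bench stop, cap still locked, and has been let go (x of bottle_mid in the frame of stop_seat between -0.025 and 0.01 m and y of bottle_mid in the frame of stop_seat between -0.008 and 0.008 m and height (world z) of bottle_mid below 0.036 m and angle between bottle_mid's own z axis and vertical below 0.08 rad and contact force between the fingers and bottle below 0.2 N and linear speed of bottle below 0.02 m/s and value of joint cap below 0.3 rad), for 0.1 s.
2. the cap is pressed down and turned, with the bottle in the stop (x of bottle_mid in the frame of stop_seat between -0.025 and 0.01 m and y of bottle_mid in the frame of stop_seat between -0.008 and 0.008 m and height (world z) of bottle_mid below 0.036 m and angle between bottle_mid's own z axis and vertical below 0.08 rad and value of joint cap_press above 0.004 m and value of joint cap above 0.35 rad).
At the end, for the whole second after the job is handed in: The bottle stands upright (within 0.08 rad) and at rest on the bench between the cheeks of the stop, its centre within 8 mm sideways, 25 mm towards the mouth and 10 mm towards the back of the stop's middle; its cap is turned past the lugs (cap over 0.88 rad) and has sprung back up (within 1.5 mm) (x of bottle_mid in the frame of stop_seat between -0.025 and 0.01 m and y of bottle_mid in the frame of stop_seat between -0.008 and 0.008 m and height (world z) of bottle_mid below 0.036 m and angle between bottle_mid's own z axis and vertical below 0.08 rad and value of joint cap above 0.88 rad and value of joint cap_press below 0.0015 m and linear speed of bottle below 0.02 m/s and angular speed of bottle below 0.2 rad/s); the robot touches nothing.
It fails at once if the bottle is lifted by its cap (contact force between the fingers and cap above 1 N and height (world z) of bottle_mid above 0.045 m).
It fails at once if the jar, a medallion or the brush is moved by more than 20 mm (distance of any of jar, medallion_a, medallion_b, brush from where it was at the start of the episode above 0.02 m).
It also fails if it takes over 48 s, if anything falls off the work surface, if the arm or the gripper's body presses on something with over 40 N, if the wrist force passes 120 N, or if a joint passes its speed limit or range.

## Working session

There is one attempt and no reset: what is moved stays moved. The work goes in short steps, Python scripts to look and compute and a tool call to move; the robot and the scene stay as the last step left them, time stands still between calls to the robot, and variables do not carry over. Pictures are saved under pics/ and viewed, and the job is handed in when it is done.

Besides the shell and the picture viewer there is one more tool, called after "Emit:" by a JSON object that holds its "method" and its "body", one argument or row to a line. drive_tool: Moves the arm, as the interface text tells. Its arguments: {"type":"object","properties":{"commands":{"type":"array"},"force":{"type":"number"}},"required":["commands"]}

```bash
ls; mkdir -p pics; python3 - <<'E'
from cell import env
import cv2
o=env.get_obs()
print(o)
for n in ["side","top","wrist"]:
    r=env.read_camera(n); cv2.imwrite(f"pics/{n}0.png",r["img"]); print(n,r["mtx"].round(1).tolist(),r["pose"].round(4).tolist())
E
```

```text
pics
{'time_s': 0.0, 'qpos': array([-76.08223097,  18.43869455,  -4.0155995 ,  83.17553632,
         1.29362139,  78.54168434,  -3.26085429]), 'joint_velocities': array([-0.00618937,  0.01697651, -0.00383305, -0.05939335, -0.01414584,
        0.04423776, -0.02850486]), 'effort': array([-2.27794767e-04, -4.91287029e+01, -4.04037461e-01, -3.12520051e+01,
       -6.40092837e-02,  4.39272425e-02,  1.96830647e-04]), 'tool_pos': array([0.14737072, 0.63263062, 0.29115998]), 'tool_rot': array([-1.79889254e+02,  4.48439404e-03,  1.66890934e+02]), 'force': array([1.04653681, 0.13682602, 0.05394951]), 'wrist_torque': array([0.03461103, 0.01095757, 0.01203835]), 'grip_width': 0.08736156926257344}
side [[478.4, 0.0, 319.0], [0.0, 478.4, 198.1], [0.0, 0.0, 1.0]] [[0.967, -0.1914, 0.1685, 0.3361], [-0.2548, -0.7487, 0.612, -0.6057], [0.009, -0.6347, -0.7727, 0.9326], [0.0, 0.0, 0.0, 1.0]]
top [[380.4, 0.0, 319.8], [0.0, 380.4, 198.4], [0.0, 0.0, 1.0]] [[-0.0194, -0.9971, 0.0739, 0.4622], [-0.9994, 0.0172, -0.0307, 0.0782], [0.0294, -0.0744, -0.9968, 0.9148], [0.0, 0.0, 0.0, 1.0]]
wrist [[282.5, 0.0, 320.6], [0.0, 282.5, 200.1], [0.0, 0.0, 1.0]] [[0.2272, 0.9384, 0.2605, 0.0757], [0.9738, -0.2185, -0.0622, 0.6495], [-0.0014, 0.2678, -0.9635, 0.3835], [0.0, 0.0, 0.0, 1.0]]
```

View pics/side0.png

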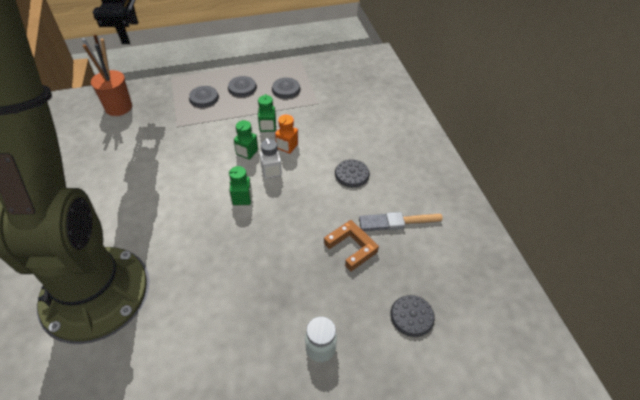

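View pics/top0.png

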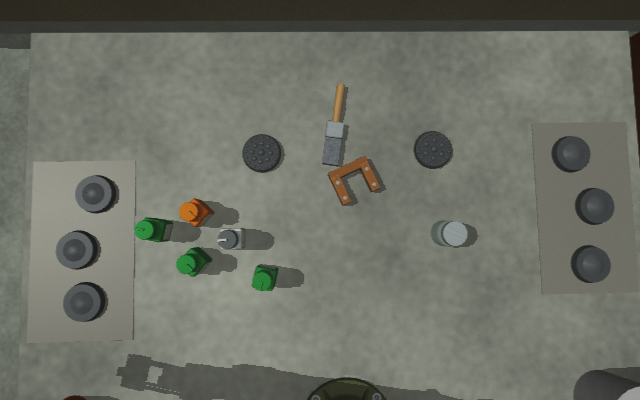

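View pics/wrist0.png

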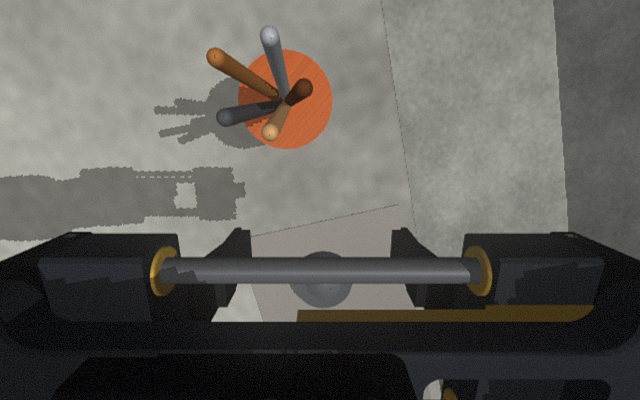

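The top view shows the white bottle with its grey cap at about (230,239), ringed by green and orange look-alikes. The fork is at (355,182) with its mouth towards the bottom. The jar, medallions and brush are all clear of both. I'll zoom in next.

```bash
python3 - <<'E'
import cv2
t=cv2.imread("pics/top0.png"); s=cv2.imread("pics/side0.png")
cv2.imwrite("pics/tz.png",cv2.resize(t[190:300,130:310],None,fx=4.4,fy=4.4,interpolation=cv2.INTER_CUBIC))
cv2.imwrite("pics/tf.png",cv2.resize(t[150:215,320:390],None,fx=8,fy=8,interpolation=cv2.INTER_CUBIC))
cv2.imwrite("pics/sz.png",cv2.resize(s[85:215,215:315],None,fx=4.6,fy=4.6,interpolation=cv2.INTER_CUBIC))
E
```

```text
(no output)
```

View pics/tz.png

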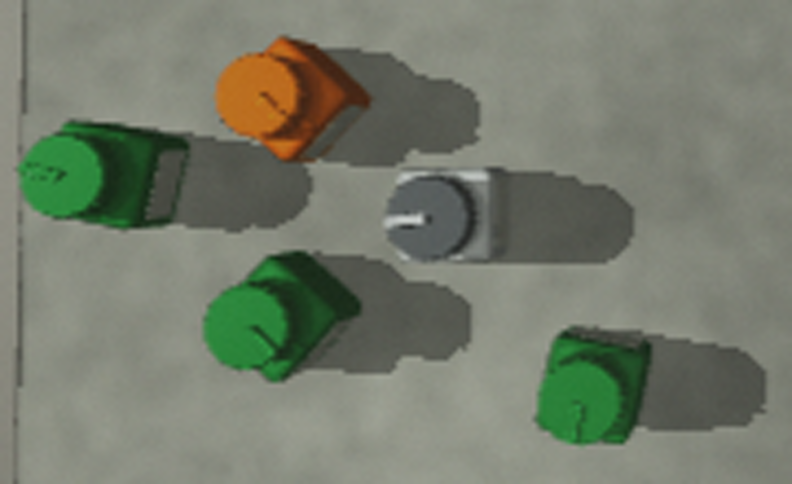

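View pics/tf.png

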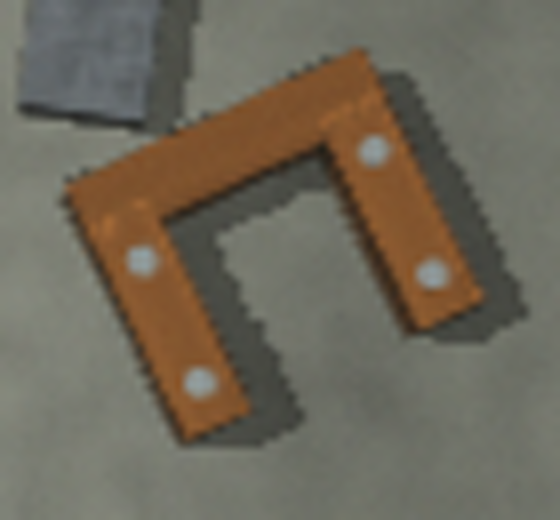

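View pics/sz.png

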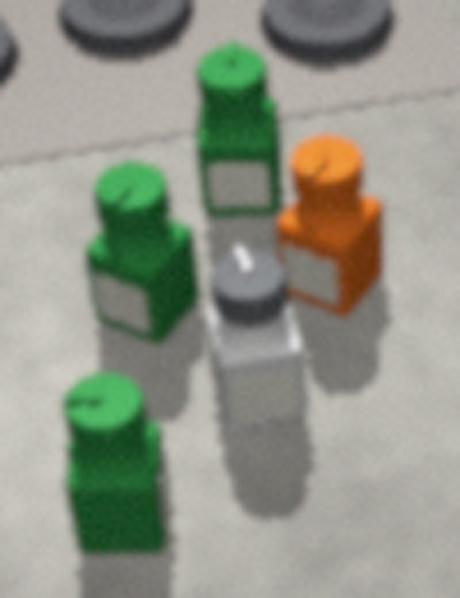

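```bash
cat > h.py <<'E'
import numpy as np, cv2
from cell import env
def cast(r,uv,z):
    uv=np.atleast_2d(np.asarray(uv,float)); K=r["mtx"];P=r["pose"]
    d=np.c_[(uv-[K[0,2],K[1,2]])/[K[0,0],K[1,1]],np.ones(len(uv))]@P[:3,:3].T
    o=P[:3,3]; s=(z-o[2])/d[:,2]; return o+d*s[:,None]
def proj(r,p):
    p=np.atleast_2d(p);P=r["pose"];c=(p-P[:3,3])@P[:3,:3];return c[:,:2]/c[:,2:]*[r["mtx"][0,0],r["mtx"][1,1]]+r["mtx"][:2,2]
def forkcorn(r,box):
    x0,y0,x1,y1=box; im=r["img"]; hsv=cv2.cvtColor(im,cv2.COLOR_BGR2HSV)
    m=((hsv[...,0]<20)&(hsv[...,1]>110)&(hsv[...,2]>90)).astype(np.uint8)*255
    k=np.zeros_like(m);k[y0:y1,x0:x1]=m[y0:y1,x0:x1]
    c=max(cv2.findContours(k,cv2.RETR_EXTERNAL,cv2.CHAIN_APPROX_NONE)[0],key=cv2.contourArea)
    return c[:,0],cv2.approxPolyDP(c,3,True)[:,0]
E
python3 - <<'E'
from h import *
r=env.read_camera("top"); s=env.read_camera("side")
f=lambda L:(np.array(L)+.5)/8-.5+[320,150]
c=cast(r,f([(66,188),(363,50),(185,440),(485,297),(250,410),(415,330)]),.028)
print(c.round(4))
d=c[2:6]; print("dists",np.linalg.norm(c[2]-c[4]),np.linalg.norm(c[3]-c[5]),np.linalg.norm(c[2]-c[3]),np.linalg.norm(c[0]-c[1]),np.linalg.norm(c[0]-c[2]))
lat=(c[2]-c[3]); yaw=np.degrees(np.arctan2(lat[1],lat[0]))-90
lat2=(c[0]-c[1]);print("yaw",yaw,np.degrees(np.arctan2(lat2[1],lat2[0]))-90, [np.degrees(np.arctan2(*(c[a]-c[b])[1::-1])) for a,b in((0,2),(1,3))])
print("end mid",(c[2]+c[3])/2,(c[4]+c[5])/2)
for n,q,b in(("top",r,(322,150,390,215)),("side",s,(315,215,385,275))):
    cc,a=forkcorn(q,b); print(n,np.c_[a,cast(q,a,.028)[:,:2].round(4)])
# bottle
g=lambda L:(np.array(L)+.5)/4.4-.5+[130,190]
print("cap",cast(r,g([(430,218)]),.1)); 
print("bodytop",cast(r,g([(401,171),(500,170),(500,262),(401,262)]),.06))
print("bar",cast(r,g([(428,219),(388,221)]),.1))
h=lambda L:(np.array(L)+.5)/4.6-.5+[215,85]
print("side cap top",cast(s,h([(248,272)]),.1))
print("side bodytop",cast(s,h([(302,340),(217,358)]),.06))
E
```

```text
[[ 0.5874  0.0307  0.028 ]
 [ 0.6272 -0.0581  0.028 ]
 [ 0.5126 -0.0026  0.028 ]
 [ 0.5532 -0.0921  0.028 ]
 [ 0.5211 -0.0219  0.028 ]
 [ 0.5438 -0.0711  0.028 ]]
dists 0.02106504019533303 0.02300073896213854 0.09829177859468723 0.09733424362863995 0.0818815772543055
yaw 24.392053227756165 24.13659649063277 [np.float64(23.98591301454516), np.float64(24.658032940159234)]
end mid [ 0.53292054 -0.04732163  0.028     ] [ 0.5324465  -0.04647311  0.028     ]
top [[ 3.640e+02  1.560e+02  6.268e-01 -5.590e-02]
 [ 3.280e+02  1.730e+02  5.876e-01  3.030e-02]
 [ 3.430e+02  2.040e+02  5.139e-01 -3.300e-03]
 [ 3.500e+02  1.990e+02  5.254e-01 -2.010e-02]
 [ 3.390e+02  1.770e+02  5.777e-01  4.600e-03]
 [ 3.540e+02  1.690e+02  5.961e-01 -3.130e-02]
 [ 3.620e+02  1.690e+02  5.959e-01 -5.030e-02]
 [ 3.720e+02  1.900e+02  5.457e-01 -7.250e-02]
 [ 3.790e+02  1.870e+02  5.525e-01 -8.920e-02]]
side [[ 3.490e+02  2.210e+02  5.841e-01  2.580e-02]
 [ 3.430e+02  2.250e+02  5.671e-01  1.820e-02]
 [ 3.460e+02  2.300e+02  5.697e-01  2.700e-03]
 [ 3.400e+02  2.270e+02  5.586e-01  1.440e-02]
 [ 3.300e+02  2.340e+0
[... 202 characters left out ...]
1.220e-02]
 [ 3.310e+02  2.430e+02  5.262e-01 -2.360e-02]
 [ 3.500e+02  2.300e+02  5.787e-01  4.000e-04]
 [ 3.640e+02  2.440e+02  5.980e-01 -4.490e-02]
 [ 3.460e+02  2.600e+02  5.461e-01 -7.540e-02]
 [ 3.520e+02  2.660e+02  5.544e-01 -9.340e-02]
 [ 3.770e+02  2.450e+02  6.258e-01 -5.480e-02]]
cap [[0.43952015 0.25043692 0.1       ]]
bodytop [[0.46234725 0.27341975 0.06      ]
 [0.4618797  0.22364955 0.06      ]
 [0.41561232 0.22385858 0.06      ]
 [0.41665927 0.27342757 0.06      ]]
bar [[0.43906091 0.25139324 0.1       ]
 [0.43849341 0.27049154 0.1       ]]
side cap top [[0.4408443  0.25364273 0.1       ]]
side bodytop [[0.46448775 0.2351274  0.06      ]
 [0.41676288 0.23318145 0.06      ]]
```

```bash
cat >> h.py <<'E'
from scipy.spatial.transform import Rotation as R
def to(p,yaw,rows=1):
    "remaining shift (cm) in tool axes, turn (rotvec deg, tool) for TCP target p, tool down with yaw"
    o=env.get_obs(); r0=R.from_euler("xyz",o["tool_rot"],degrees=True); r1=R.from_euler("xyz",[180,0,yaw],degrees=True)
    d=r0.inv().apply(np.array(p)-o["tool_pos"])*100; w=(r0.inv()*r1).as_rotvec(degrees=True)
    print("t",round(o["time_s"],2),"pos",o["tool_pos"].round(4),"rot",o["tool_rot"].round(2),"F",o["force"].round(1),"grip",round(o["grip_width"],4))
    print("shift cm",d.round(3),"turn",w.round(2))
E
python3 -c "
from h import *
to([.4395,.250,.29],91.5)"
```

```text
t 0.25 pos [0.1474 0.6329 0.2918] rot [-1.7996e+02  1.0000e-02  1.6689e+02] F [0.6 0.5 0. ] grip 0.0871
shift cm [-37.13  -30.67    0.205] turn [-3.000e-02  3.000e-02  7.539e+01]
```

Emit:
{"method": "drive_tool", "body": {
  "commands": [
    [-2.65,-2.19,0,0,0,0,1],
    [-2.65,-2.19,0,0,0,0,1],
    [-2.65,-2.19,0,0,0,0,1],
    [-2.65,-2.19,0,0,0,0,1],
    [-2.65,-2.19,0,0,0,0,1],
    [-2.65,-2.19,0,0,0,0,1],
    [-2.65,-2.19,0,0,0,0,1],
    [-2.65,-2.19,0,0,0,0,1],
    [-2.65,-2.19,0,0,0,0,1],
    [-2.65,-2.19,0,0,0,0,1],
    [-2.65,-2.19,0,0,0,0,1],
    [-2.65,-2.19,0,0,0,0,1],
    [-2.65,-2.19,0,0,0,0,1],
    [-2.65,-2.19,0,0,0,0,1]
  ]
}}

```text
time_s: 1.42
tool_pos: [0.44, 0.2488, 0.2925]
tool_rot: [180.0, 0.0, 166.9]
force: [0.2, -0.1, -0.3]
grip_width: 0.0871
```

Emit:
{"method": "drive_tool", "body": {
  "commands": [
    [0,0,0,0,0,6.28,1],
    [0,0,0,0,0,6.28,1],
    [0,0,0,0,0,6.28,1],
    [0,0,0,0,0,6.28,1],
    [0,0,0,0,0,6.28,1],
    [0,0,0,0,0,6.28,1],
    [0,0,0,0,0,6.28,1],
    [0,0,0,0,0,6.28,1],
    [0,0,0,0,0,6.28,1],
    [0,0,0,0,0,6.28,1],
    [0,0,0,0,0,6.28,1],
    [0,0,0,0,0,6.28,1],
    [0,0,0,0,0,0,1],
    [0,0,0,0,0,0,1]
  ]
}}

```text
time_s: 2.58
tool_pos: [0.4392, 0.2503, 0.2923]
tool_rot: [180.0, -0.0, 91.7]
force: [0.7, 0.3, 0.3]
grip_width: 0.0869
```

```bash
python3 -c "
from h import *
to([.4395,.250,.29],91.5)
print(env.get_obs()['qpos'].round(1))
r=env.read_camera('wrist');cv2.imwrite('pics/w1.png',r['img'])
np.savez('w1.npz',**r)
print(proj(r,[[.4395,.25,.1],[.4395,.25,.06],[.4395-.024,.25-.024,.06],[.4395+.024,.25+.024,.06]]))"
```

```text
t 2.58 pos [0.4392 0.2503 0.2923] rot [180.    -0.    91.71] F [0.7 0.3 0.3] grip 0.0869
shift cm [-0.03   0.03   0.227] turn [ 0.   -0.    0.21]
[-4.890e+01  4.000e-01  1.630e+01  1.038e+02 -1.000e-01  7.580e+01
 -3.080e+01]
[[321.31816289 195.07182196]
 [321.24012831 186.55598569]
 [300.62378481 205.52570155]
 [342.64394164 166.86169523]]
```

View pics/w1.png

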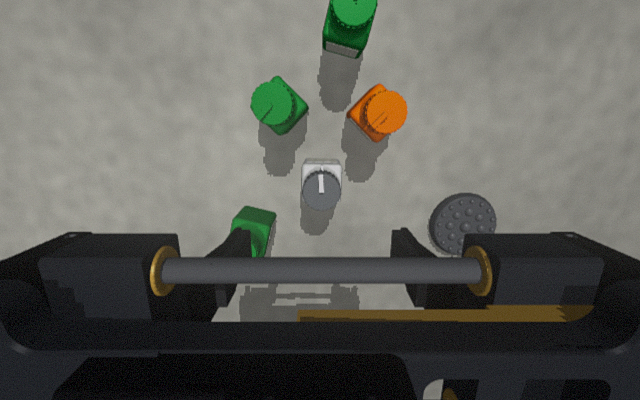

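The bottle is centred at (321,190), its sides square to the picture, with the bar pointing up. The green look-alike at (255,230) sits near the left finger's side, so I'll measure more finely.

```bash
python3 -c "
import cv2
i=cv2.imread('pics/w1.png')[150:260,220:420]
cv2.imwrite('pics/w1z.png',cv2.resize(i,None,fx=4,fy=4,interpolation=cv2.INTER_CUBIC))"
```

```text
(no output)
```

View pics/w1z.png

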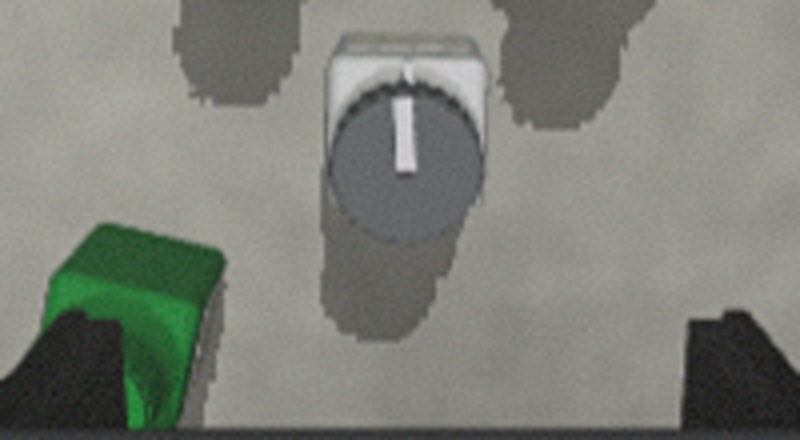

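```bash
python3 -c "
from h import *
r=dict(np.load('w1.npz'))
g=lambda L:(np.array(L)+.5)/4-.5+[220,150]
print('cap',cast(r,g([(407,163)]),.1)); print('bodytop +y corners',cast(r,g([(329,57),(487,57)]),.06)); print('bar',cast(r,g([(406,170),(403,97)]),.1));print('green',cast(r,g([(52,272),(200,300),(225,258)]),.06))
"
```

```text
cap [[0.43940814 0.25502102 0.1       ]]
bodytop +y corners [[0.41641828 0.27607354 0.06      ]
 [0.46186657 0.27740873 0.06      ]]
bar [[0.43920508 0.25314863 0.1       ]
 [0.43787021 0.27226589 0.1       ]]
green [[0.33321581 0.20826277 0.06      ]
 [0.37790507 0.20054238 0.06      ]
 [0.38571159 0.21427473 0.06      ]]
```

Emit:
{"method": "drive_tool", "body": {
  "commands": [
    [0.15,0.05,3,0,0,0,1],
    [0.1,0,3,0,0,0,1],
    [0,0,3,0,0,0,1],
    [0,0,3,0,0,0,1],
    [0,0,2,0,0,0,1],
    [0,0,1,0,0,0,1],
    [0,0,1,0,0,0,1],
    [0,0,0,0,0,0,1]
  ]
}}

```text
time_s: 3.3
tool_pos: [0.4392, 0.2525, 0.1311]
tool_rot: [-179.9, 0.1, 91.6]
force: [-0.0, -0.2, -0.4]
grip_width: 0.087
```

```bash
python3 -c "
from h import *
to([.4395,.253,.106],91.7)
r=env.read_camera('wrist');cv2.imwrite('pics/w2.png',r['img'])
r=env.read_camera('side');cv2.imwrite('pics/s2.png',cv2.resize(r['img'][60:220,180:360],None,fx=4,fy=3.75,interpolation=cv2.INTER_CUBIC))
"
```

```text
t 3.3 pos [0.4392 0.2525 0.1311] rot [-1.799e+02  7.000e-02  9.159e+01] F [-0.  -0.2 -0.4] grip 0.087
shift cm [0.049 0.04  2.505] turn [-0.1   0.07 -0.11]
```

View pics/w2.png

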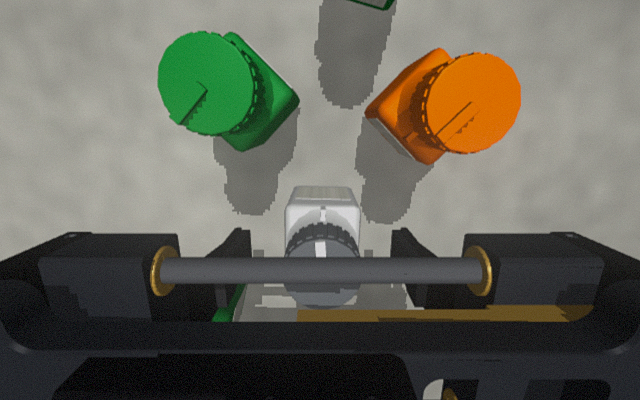

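View pics/s2.png

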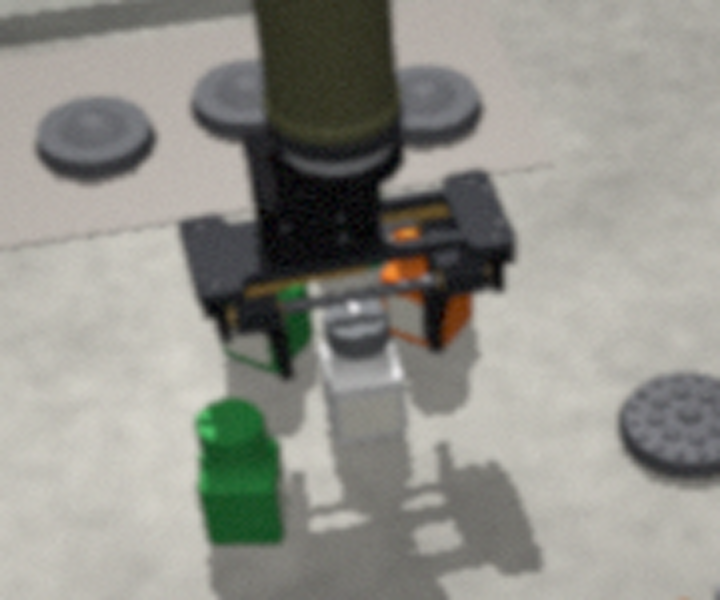

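The fingers straddle the bottle evenly: inner edges at about 245 and 397, bottle at 287–360. The neighbours are clear, so I can go down and grip.

Emit:
{"method": "drive_tool", "body": {
  "commands": [
    [0.05,0.02,1,0,0,0,1],
    [0,0,0.8,0,0,0,1],
    [0,0,0.5,0,0,0,1],
    [0,0,0.2,0,0,0,1],
    [0,0,0,0,0,0,1],
    [0,0,0,0,0,0,1]
  ]
}}

```text
time_s: 3.9
tool_pos: [0.4399, 0.2533, 0.1072]
tool_rot: [-180.0, 0.0, 91.5]
force: [0.1, 0.2, 0.8]
grip_width: 0.0871
```

Emit:
{"method": "drive_tool", "body": {
  "commands": [
    [0,0,0,0,0,0,0.45],
    [0,0,0,0,0,0,0.45],
    [0,0,0,0,0,0,0.3],
    [0,0,0,0,0,0,0.3],
    [0,0,0,0,0,0,0.3],
    [0,0,0,0,0,0,0.3]
  ],
  "force": 20
}}

```text
time_s: 4.4
tool_pos: [0.4399, 0.2534, 0.1073]
tool_rot: [180.0, -0.0, 91.5]
force: [-0.5, 0.7, 0.2]
grip_width: 0.055
```

Emit:
{"method": "drive_tool", "body": {
  "commands": [
    [0,0,0,0,0,0,0],
    [0,0,0,0,0,0,0],
    [0,0,0,0,0,0,0],
    [0,0,0,0,0,0,0],
    [0,0,0,0,0,0,0],
    [0,0,-0.5,0,0,0,0],
    [0,0,-1,0,0,0,0],
    [0,0,-2,0,0,0,0],
    [0,0,-2,0,0,0,0],
    [0,0,-2,0,0,0,0],
    [0,0,-1.5,0,0,0,0],
    [0,0,-1,0,0,0,0],
    [0,0,0,0,0,0,0],
    [0,0,0,0,0,0,0]
  ],
  "force": 25
}}

```text
time_s: 5.57
tool_pos: [0.4398, 0.2533, 0.2074]
tool_rot: [180.0, -0.0, 91.5]
force: [-0.8, 1.1, -3.5]
grip_width: 0.0479
```

```bash
python3 -c "
from h import *
a=np.radians(24.3); p=np.array([.5655,-.0322])-.006*np.array([np.cos(a),np.sin(a)]);print(p)
to([*p,.205],24.3)
r=env.read_camera('wrist');cv2.imwrite('pics/w3.png',r['img'])
r=env.read_camera('side');cv2.imwrite('pics/s3.png',cv2.resize(r['img'][60:220,180:360],None,fx=4,fy=3.75,interpolation=cv2.INTER_CUBIC))
"
```

```text
[ 0.56003158 -0.03466909]
t 5.57 pos [0.4398 0.2533 0.2074] rot [ 1.7998e+02 -3.0000e-02  9.1530e+01] F [-0.8  1.1 -3.5] grip 0.0479
shift cm [-29.112  11.246   0.235] turn [ 1.000e-02 -4.000e-02  6.723e+01]
```

View pics/s3.png

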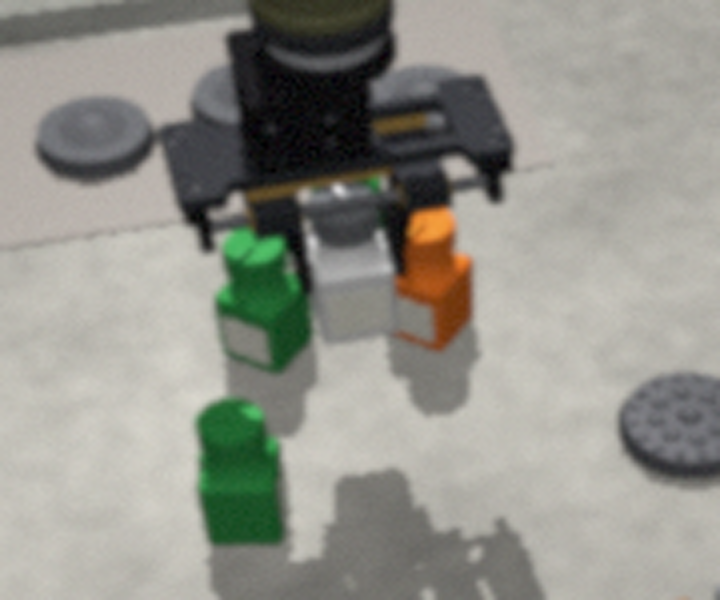

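View pics/w3.png

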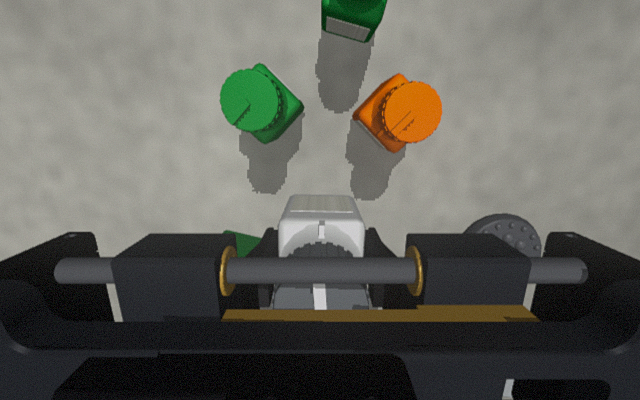

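The bottle is held at a 47.9 mm opening, lifted and upright, and the neighbours have not moved. I'll carry it to above the stop.

Emit:
{"method": "drive_tool", "body": {
  "commands": [
    [-1,0.4,0,0,0,0,0],
    [-2.08,0.8,0,0,0,0,0],
    [-2.08,0.8,0,0,0,0,0],
    [-2.08,0.8,0,0,0,0,0],
    [-2.08,0.8,0,0,0,0,0],
    [-2.08,0.8,0,0,0,0,0],
    [-2.08,0.8,0,0,0,0,0],
    [-2.08,0.8,0,0,0,0,0],
    [-2.08,0.8,0,0,0,0,0],
    [-2.08,0.8,0,0,0,0,0],
    [-2.08,0.8,0,0,0,0,0],
    [-2.08,0.8,0,0,0,0,0],
    [-2.08,0.8,0,0,0,0,0],
    [-2.08,0.8,0,0,0,0,0],
    [-1.07,0.45,0,0,0,0,0]
  ]
}}

```text
time_s: 6.92
tool_pos: [0.5601, -0.0392, 0.2064]
tool_rot: [-179.9, 0.2, 91.3]
force: [-0.2, -1.1, -3.1]
grip_width: 0.0475
```

Emit:
{"method": "drive_tool", "body": {
  "commands": [
    [0,0,0,0,0,5.6,0],
    [0,0,0,0,0,5.6,0],
    [0,0,0,0,0,5.6,0],
    [0,0,0,0,0,5.6,0],
    [0,0,0,0,0,5.6,0],
    [0,0,0,0,0,5.6,0],
    [0,0,0,0,0,5.6,0],
    [0,0,0,0,0,5.6,0],
    [0,0,0,0,0,5.6,0],
    [0,0,0,0,0,5.6,0],
    [0,0,0,0,0,5.6,0],
    [0,0,0,0,0,5.6,0],
    [0,0,0,0,0,0,0],
    [0,0,0,0,0,0,0]
  ]
}}

```text
time_s: 8.08
tool_pos: [0.5596, -0.0353, 0.2065]
tool_rot: [180.0, 0.1, 24.5]
force: [-0.3, 0.8, -3.5]
grip_width: 0.0477
```

```bash
python3 -c "
from h import *
to([.5600,-.0347,.205],24.3)
r=env.read_camera('wrist');cv2.imwrite('pics/w4.png',r['img']);np.savez('w4.npz',**r)
r=env.read_camera('side');cv2.imwrite('pics/s4.png',cv2.resize(r['img'][140:300,270:450],None,fx=4,fy=3.75,interpolation=cv2.INTER_CUBIC))
"
```

```text
t 8.08 pos [ 0.5596 -0.0353  0.2065] rot [1.800e+02 9.000e-02 2.446e+01] F [-0.3  0.8 -3.5] grip 0.0477
shift cm [ 0.063 -0.042  0.151] turn [0.   0.09 0.16]
```

View pics/s4.png

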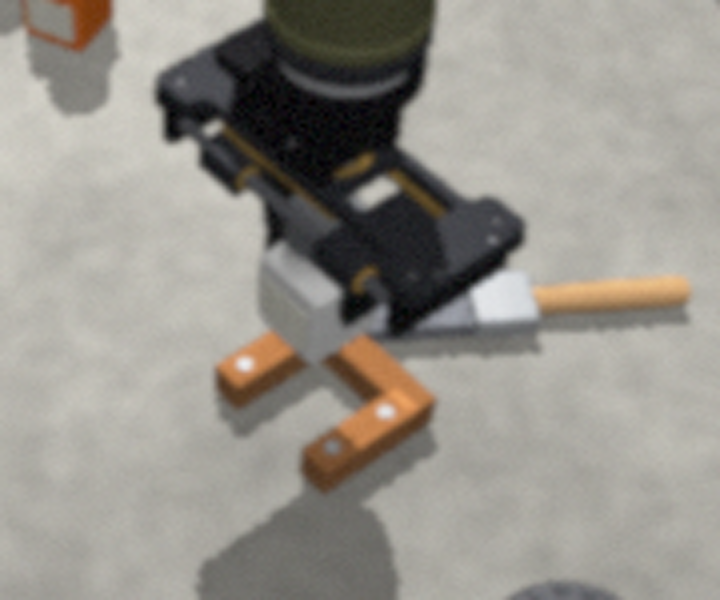

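View pics/w4.png

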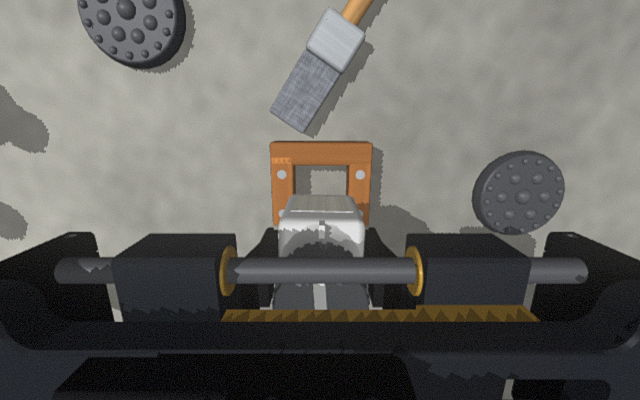

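The fork shows at (271–373, 142–225), squarely ahead of the bottle. Next I'll cast its corners and screws from this nearer view to check the centre line and yaw.

```bash
python3 -c "
from h import *
r=dict(np.load('w4.npz'))
cv2.imwrite('pics/w4z.png',cv2.resize(r['img'][130:240,255:390],None,fx=5.5,fy=5.4,interpolation=cv2.INTER_CUBIC))
hsv=cv2.cvtColor(r['img'],cv2.COLOR_BGR2HSV)
m=((hsv[...,0]<20)&(hsv[...,1]>110)&(hsv[...,2]>90))
L,Rr=[],[]
for y in range(150,215,2):
    x=np.where(m[y,255:390])[0]+255; L.append((x[0]-.5,y)); Rr.append((x[-1]+.5,y))
T=[]
for x in range(276,370,3):
    yy=np.where(m[130:230,x])[0]+130; T.append((x,yy[0]-.5))
def fit(P):
    p=cast(r,P,.028)[:,:2]; c=np.median(p,0); v=cv2.fitLine(p.astype(np.float32),cv2.DIST_HUBER,0,1e-5,1e-5).ravel(); return v
for n,P in(('L',L),('R',Rr),('T',T)):
    v=fit(P); print(n,v.round(4),np.degrees(np.arctan2(v[1],v[0])))
a=np.radians(24.3); n=np.array([-np.sin(a),np.cos(a)])
for P in(L,Rr): print('lat',fit(P)[2:]@n)
print('now lat of tcp',env.get_obs()['tool_pos'][:2]@n,'seat est',np.array([.5655,-.0322])@n)
"
```

```text
L [0.9102 0.4142 0.5556 0.0164] 24.471514
R [ 0.9125  0.409   0.5935 -0.0726] 24.143806
T [ 0.4137 -0.9104  0.6049 -0.003 ] -65.56473
lat -0.2136411282045268
lat -0.3103904393404673
now lat of tcp -0.2623015656387694 seat est -0.26205855529885036
```

View pics/w4z.png

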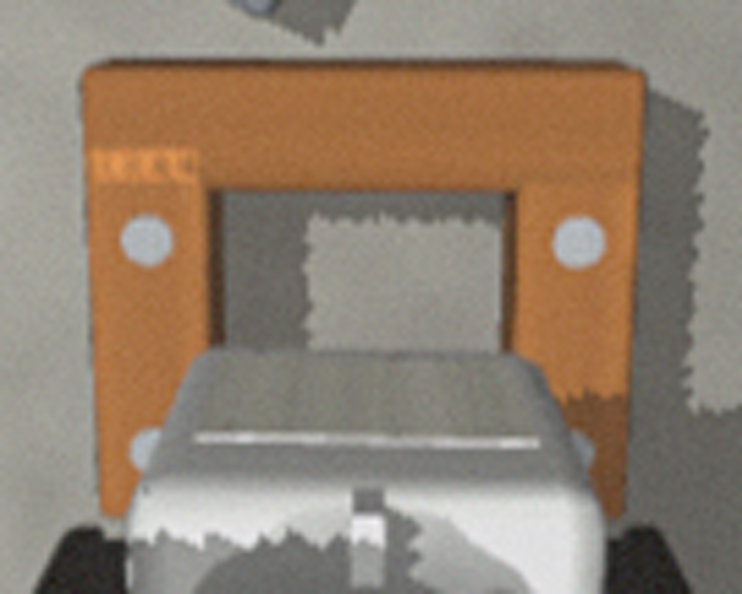

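Heading (24.3°) and centre line agree to 0.3 mm, and the back face is where I expected. I'll lower in two stages.

Emit:
{"method": "drive_tool", "body": {
  "commands": [
    [0.05,-0.03,1,0,0,0.15,0],
    [0,0,1.5,0,0,0,0],
    [0,0,1.5,0,0,0,0],
    [0,0,1,0,0,0,0],
    [0,0,1,0,0,0,0],
    [0,0,0.8,0,0,0,0],
    [0,0,0.6,0,0,0,0],
    [0,0,0.6,0,0,0,0],
    [0,0,0,0,0,0,0],
    [0,0,0,0,0,0,0]
  ]
}}

```text
time_s: 9.02
tool_pos: [0.5605, -0.0342, 0.1272]
tool_rot: [180.0, 0.0, 24.2]
force: [-0.3, -0.1, -3.1]
grip_width: 0.0475
```

```bash
python3 -c "
from h import *
to([.5600,-.0347,.107],24.3)
r=env.read_camera('side');cv2.imwrite('pics/s5.png',cv2.resize(r['img'][140:300,270:450],None,fx=4,fy=3.75,interpolation=cv2.INTER_CUBIC))
"
```

```text
t 9.02 pos [ 0.5605 -0.0342  0.1272] rot [180.     0.    24.18] F [-0.3 -0.1 -3.1] grip 0.0475
shift cm [-0.069  0.026  2.024] turn [ 0.    0.   -0.12]
```

View pics/s5.png

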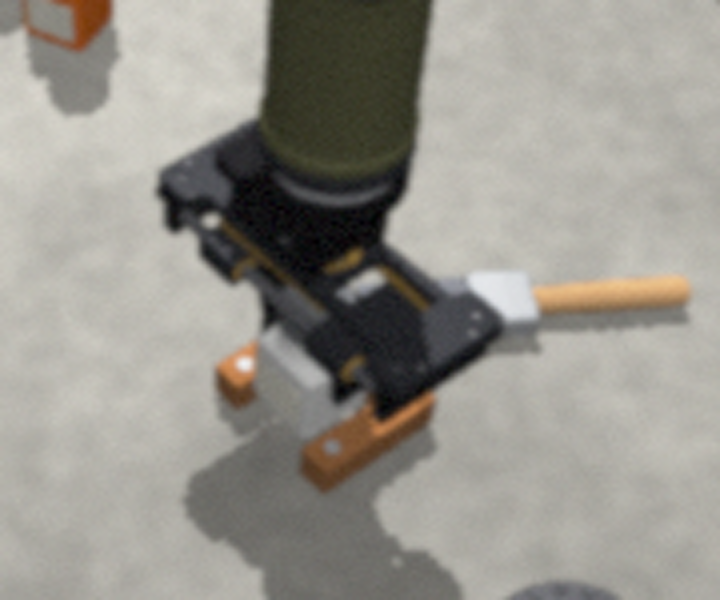

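The bottle has entered between the cheeks with no extra force. I'll set it down and check before releasing.

Emit:
{"method": "drive_tool", "body": {
  "commands": [
    [-0.05,0.02,0.6,0,0,0,0],
    [0,0,0.5,0,0,0,0],
    [0,0,0.4,0,0,0,0],
    [0,0,0.3,0,0,0,0],
    [0,0,0.2,0,0,0,0],
    [0,0,0,0,0,0,0],
    [0,0,0,0,0,0,0]
  ]
}}

```text
time_s: 9.65
tool_pos: [0.5601, -0.0346, 0.1074]
tool_rot: [-180.0, -0.0, 24.2]
force: [-1.2, -0.5, -0.8]
grip_width: 0.0481
```

Emit:
{"method": "drive_tool", "body": {
  "commands": [
    [0,0,0,0,0,0,0.7],
    [0,0,0,0,0,0,0.85],
    [0,0,0,0,0,0,0.95],
    [0,0,0,0,0,0,1],
    [0,0,0,0,0,0,1],
    [0,0,0,0,0,0,1],
    [0,0,0,0,0,0,1],
    [0,0,-1,0,0,0,1],
    [0,0,-2,0,0,0,1],
    [0,0,-2,0,0,0,1],
    [0,0,-2,0,0,0,1],
    [0,0,-2,0,0,0,1],
    [0,0,0,0,0,0,1],
    [0,0,0,0,0,0,1]
  ]
}}

```text
time_s: 10.82
tool_pos: [0.5609, -0.0347, 0.1989]
tool_rot: [180.0, -0.2, 24.2]
force: [0.5, 0.4, -0.3]
grip_width: 0.0869
```

```bash
python3 -c "
from h import *
to([.5600,-.0347,.148],24.3)
r=env.read_camera('wrist');cv2.imwrite('pics/w6.png',r['img']);np.savez('w6.npz',**r)
r=env.read_camera('side');cv2.imwrite('pics/s6.png',cv2.resize(r['img'][140:300,270:450],None,fx=4,fy=3.75,interpolation=cv2.INTER_CUBIC))
"
```

```text
t 10.82 pos [ 0.5609 -0.0347  0.1989] rot [179.97  -0.18  24.18] F [ 0.5  0.4 -0.3] grip 0.0869
shift cm [-0.098 -0.036  5.094] turn [ 0.03 -0.18 -0.12]
```

View pics/s6.png

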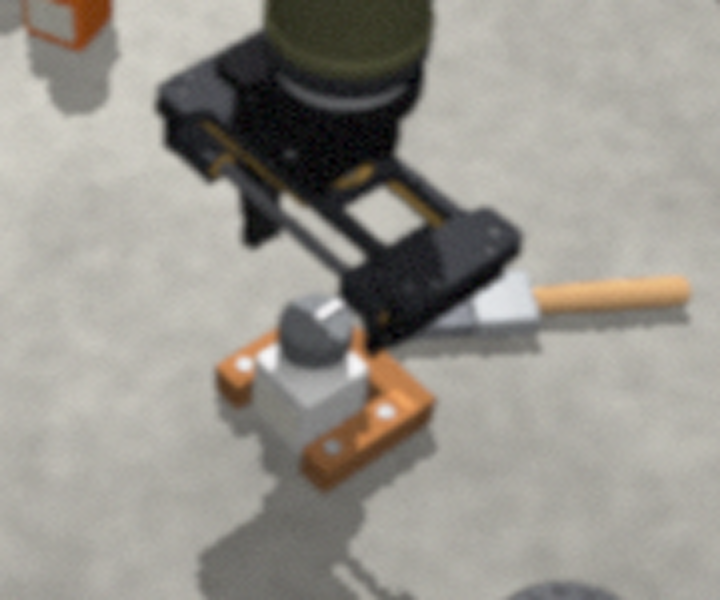

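View pics/w6.png

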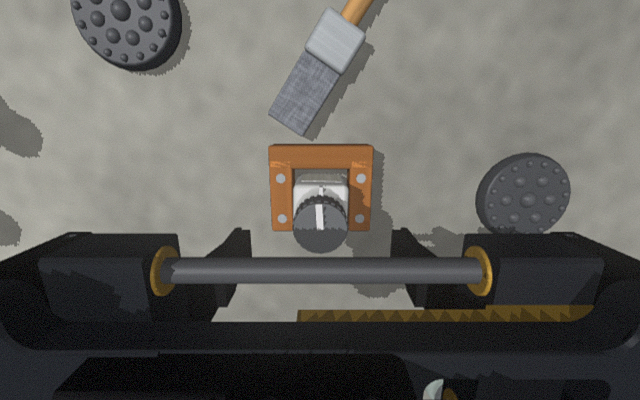

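The bottle stands between the cheeks. In the wrist view the cap top is centred near (320,227), bar pointing up. I'll measure the cap centre from the wrist and side views, then grip it.

```bash
python3 -c "
from h import *
r=dict(np.load('w6.npz'));s=env.read_camera('side')
cv2.imwrite('pics/w6z.png',cv2.resize(r['img'][165:265,260:380],None,fx=5,fy=5,interpolation=cv2.INTER_CUBIC))
a=np.radians(24.3);X=np.array([np.cos(a),np.sin(a)]);N=np.array([-X[1],X[0]]);S=np.array([.5655,-.0322])
for n,q,uv in(('w',r,(320.3,227.5)),('s',s,(270+(322+.5)/4,140+317/3.75))):
    p=cast(q,[uv],.1)[0][:2]; print(n,p,(p-S)@X,(p-S)@N)
"
```

```text
w [ 0.5602979 -0.0343666] -0.005632799454332462 0.00016609768765206423
s [ 0.56498285 -0.03436894] -0.0013638804433012503 -0.0017639668732584261
```

View pics/w6z.png

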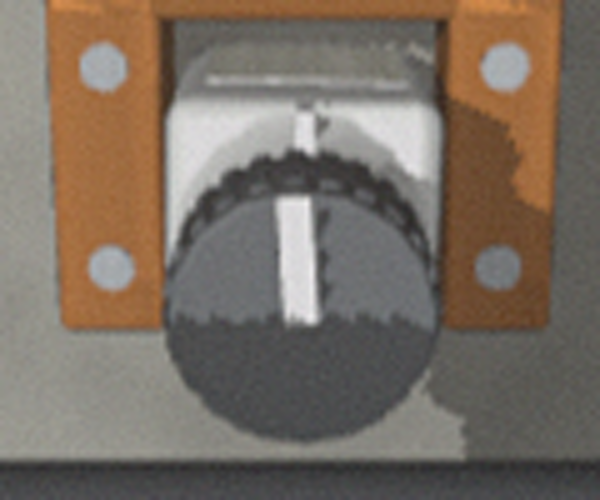

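Emit:
{"method": "drive_tool", "body": {
  "commands": [
    [-0.08,-0.03,1,0,0.15,0,1],
    [0,0,1,0,0,0,1],
    [0,0,1,0,0,0,1],
    [0,0,1,0,0,0,1],
    [0,0,0.5,0,0,0,1],
    [0,0,0.4,0,0,0,1],
    [0,0,0,0,0,0,1],
    [0,0,0,0,0,0,1]
  ]
}}

```text
time_s: 11.63
tool_pos: [0.5594, -0.0347, 0.1481]
tool_rot: [180.0, -0.1, 24.2]
force: [-0.1, 0.6, -1.1]
grip_width: 0.0868
```

```bash
python3 -c "
from h import *
to([.5600,-.0345,.149],24.3)
r=env.read_camera('wrist');cv2.imwrite('pics/w7.png',r['img'])"
```

```text
t 11.63 pos [ 0.5594 -0.0347  0.1481] rot [ 1.7999e+02 -1.4000e-01  2.4170e+01] F [-0.1  0.6 -1.1] grip 0.0868
shift cm [ 0.064  0.007 -0.086] turn [ 0.01 -0.14 -0.13]
```

View pics/w7.png

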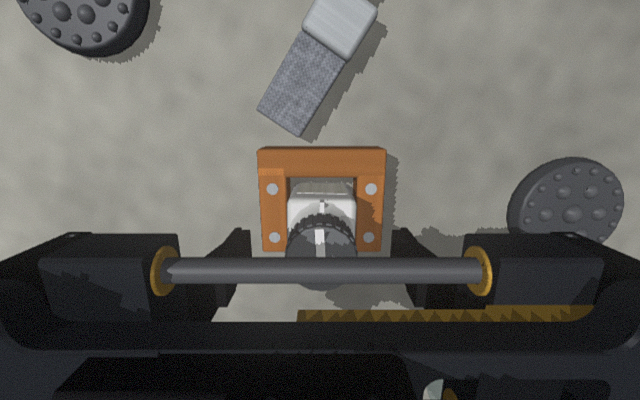

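The cap is centred at about x=321 between the fingers (edges at 248 and 393). Closing on it now.

Emit:
{"method": "drive_tool", "body": {
  "commands": [
    [0.05,0,-0.05,0,0,0,0.5],
    [0,0,0,0,0,0,0.5],
    [0,0,0,0,0,0,0.45],
    [0,0,0,0,0,0,0.3],
    [0,0,0,0,0,0,0.3],
    [0,0,0,0,0,0,0.3],
    [0,0,0,0,0,0,0.3],
    [0,0,0,0,0,0,0.3],
    [0,0,0,0,0,0,0.3],
    [0,0,0,0,0,0,0.3]
  ],
  "force": 30
}}

```text
time_s: 12.52
tool_pos: [0.5598, -0.0345, 0.1487]
tool_rot: [180.0, -0.2, 24.2]
force: [0.7, -0.2, 0.0]
grip_width: 0.0392
```

Gripped at 39 mm. Now press down in small steps.

Emit:
{"method": "drive_tool", "body": {
  "commands": [
    [0,0,0.1,0,0,0,0.2],
    [0,0,0.1,0,0,0,0.2],
    [0,0,0.1,0,0,0,0.2],
    [0,0,0.1,0,0,0,0.2],
    [0,0,0.1,0,0,0,0.2],
    [0,0,0.1,0,0,0,0.2],
    [0,0,0.05,0,0,0,0.2],
    [0,0,0,0,0,0,0.2]
  ],
  "force": 45
}}

```text
time_s: 13.18
tool_pos: [0.56, -0.0346, 0.1434]
tool_rot: [-180.0, -0.2, 24.2]
force: [-3.0, -1.0, 9.8]
grip_width: 0.0393
```

The force (9.8 N) fits the spring at about 5.2 mm. I'll press a little further.

Emit:
{"method": "drive_tool", "body": {
  "commands": [
    [0,0,0.1,0,0,0,0.2],
    [0,0,0.06,0,0,0,0.2],
    [0,0,0,0,0,0,0.2],
    [0,0,0,0,0,0,0.2]
  ]
}}

```text
time_s: 13.52
tool_pos: [0.56, -0.0346, 0.142]
tool_rot: [-180.0, -0.2, 24.2]
force: [-5.1, 0.5, 11.2]
grip_width: 0.0392
```

Emit:
{"method": "drive_tool", "body": {
  "commands": [
    [0,0,0,0,0,-3,0.2],
    [0,0,0,0,0,-4,0.2],
    [0,0,0,0,0,-4,0.2],
    [0,0,0,0,0,-4,0.2],
    [0,0,0,0,0,-4,0.2],
    [0,0,0,0,0,-4,0.2],
    [0,0,0,0,0,-4,0.2],
    [0,0,0,0,0,-3,0.2],
    [0,0,0,0,0,0,0.2]
  ]
}}

```text
time_s: 14.27
tool_pos: [0.5599, -0.0345, 0.1421]
tool_rot: [180.0, -0.2, 54.3]
force: [-3.9, 0.1, 11.4]
grip_width: 0.0389
```

```bash
python3 -c "
from h import *
to([.56,-.0346,.142],24.3); print(env.get_obs()['wrist_torque'],env.get_obs()['qpos'].round(1))
r=env.read_camera('wrist');cv2.imwrite('pics/w8.png',r['img'])
r=env.read_camera('side');cv2.imwrite('pics/s8.png',cv2.resize(r['img'][140:300,270:450],None,fx=4,fy=3.75,interpolation=cv2.INTER_CUBIC))"
```

```text
t 14.27 pos [ 0.5599 -0.0345  0.1421] rot [179.96  -0.18  54.3 ] F [-3.9  0.1 11.4] grip 0.0389
shift cm [-0.005  0.018  0.009] turn [-0.   -0.19 30.  ]
[-0.06193162  1.07617677  0.11452261] [-28.5  16.3  33.8 107.  -10.6  59.6 -26.1]
```

View pics/w8.png

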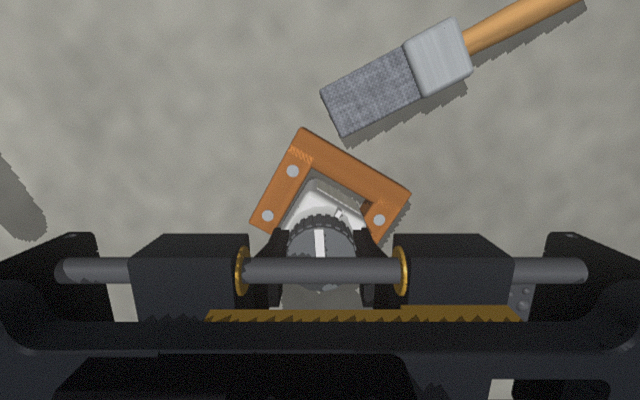

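View pics/s8.png

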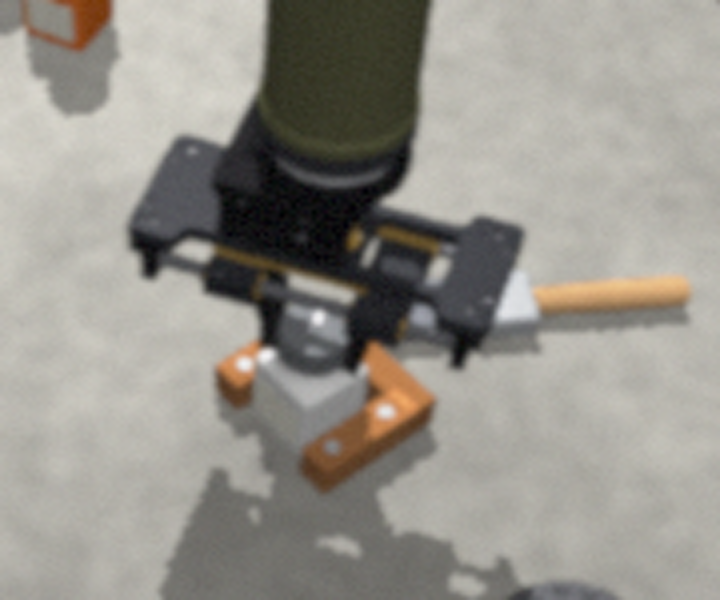

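The cap turns with the gripper (bar still upright in the wrist view) while the bottle's index mark stays with the bottle. I'll go on.

Emit:
{"method": "drive_tool", "body": {
  "commands": [
    [0,0,0,0,0,-3,0.2],
    [0,0,0,0,0,-4,0.2],
    [0,0,0,0,0,-4,0.2],
    [0,0,0,0,0,-4,0.2],
    [0,0,0,0,0,-4,0.2],
    [0,0,0,0,0,-3,0.2],
    [0,0,0,0,0,0,0.2]
  ]
}}

```text
time_s: 14.95
tool_pos: [0.5597, -0.0344, 0.1421]
tool_rot: [179.9, -0.1, 76.3]
force: [-4.2, 0.4, 11.3]
grip_width: 0.0391
```

```bash
python3 -c "
from h import *
to([.56,-.0346,.142],24.3); print(env.get_obs()['wrist_torque'],env.get_obs()['qpos'].round(1))"
```

```text
t 14.95 pos [ 0.5597 -0.0344  0.1421] rot [ 1.7992e+02 -1.5000e-01  7.6300e+01] F [-4.2  0.4 11.3] grip 0.0391
shift cm [-0.014  0.033  0.007] turn [ 1.0e-02 -1.7e-01  5.2e+01]
[-0.07672204  1.1539719   0.04669495] [-25.6  15.9  30.4 106.9  -9.4  59.5  -5.1]
```

Emit:
{"method": "drive_tool", "body": {
  "commands": [
    [0,0,0,0,0,-3,0.2],
    [0,0,0,0,0,-4,0.2],
    [0,0,0,0,0,-4,0.2],
    [0,0,0,0,0,-4,0.2],
    [0,0,0,0,0,-3,0.2],
    [0,0,0,0,0,0,0.2],
    [0,0,0,0,0,0,0.2]
  ]
}}

```text
time_s: 15.53
tool_pos: [0.5596, -0.0344, 0.142]
tool_rot: [179.9, -0.1, 94.2]
force: [-5.4, 0.1, 11.8]
grip_width: 0.0392
```

```bash
python3 -c "
from h import *
to([.56,-.0346,.142],24.3); print(env.get_obs()['wrist_torque'],env.get_obs()['qpos'].round(1))
r=env.read_camera('wrist');cv2.imwrite('pics/w9.png',cv2.resize(r['img'][110:320,210:430],None,fx=2.8,fy=2.8,interpolation=cv2.INTER_CUBIC))"
```

```text
t 15.53 pos [ 0.5596 -0.0344  0.142 ] rot [ 1.799e+02 -1.100e-01  9.419e+01] F [-5.4  0.1 11.8] grip 0.0392
shift cm [-0.027  0.041  0.004] turn [ 2.000e-02 -1.600e-01  6.989e+01]
[-0.0844262   1.26953655  0.03273154] [-23.4  15.6  27.7 106.9  -8.5  59.4  12. ]
```

View pics/w9.png

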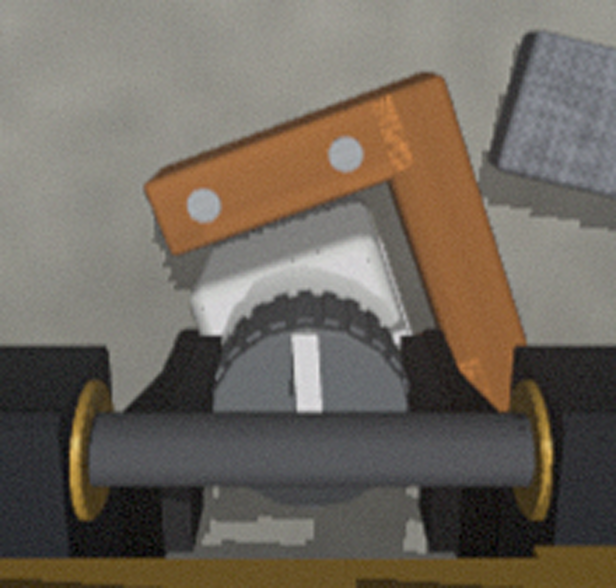

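Turned 70°, with the bar still upright in the wrist view and the bottle only slightly twisted. That is well past 0.93 rad, so I'll ease up 6 mm and release.

Emit:
{"method": "drive_tool", "body": {
  "commands": [
    [0,0,-0.15,0,0,0,0.2],
    [0,0,-0.15,0,0,0,0.2],
    [0,0,-0.15,0,0,0,0.2],
    [0,0,-0.1,0,0,0,0.2],
    [0,0,0,0,0,0,0.2],
    [0,0,0,0,0,0,0.6],
    [0,0,0,0,0,0,0.8],
    [0,0,0,0,0,0,1],
    [0,0,0,0,0,0,1],
    [0,0,0,0,0,0,1],
    [0,0,0,0,0,0,1],
    [0,0,0,0,0,0,1],
    [0,0,-1,0,0,0,1],
    [0,0,-2,0,0,0,1],
    [0,0,-2,0,0,0,1],
    [0,0,-2,0,0,0,1],
    [0,0,0,0,0,0,1]
  ]
}}

```text
time_s: 17.0
tool_pos: [0.562, -0.0348, 0.2212]
tool_rot: [179.4, -0.1, 94.2]
force: [0.9, -0.3, 0.5]
grip_width: 0.0869
```

```bash
python3 -c "
from h import *
to([.56,-.0346,.142],94)
r=env.read_camera('wrist');np.savez('w10.npz',**r);cv2.imwrite('pics/w10.png',cv2.resize(r['img'][110:320,210:430],None,fx=2.8,fy=2.8,interpolation=cv2.INTER_CUBIC))
r=env.read_camera('side');cv2.imwrite('pics/s10.png',cv2.resize(r['img'][140:300,270:450],None,fx=4,fy=3.75,interpolation=cv2.INTER_CUBIC))"
```

```text
t 17.0 pos [ 0.562  -0.0348  0.2212] rot [ 1.7941e+02 -7.0000e-02  9.4170e+01] F [ 0.9 -0.3  0.5] grip 0.0869
shift cm [ 0.022 -0.279  7.918] turn [ 0.59 -0.07  0.16]
```

View pics/w10.png

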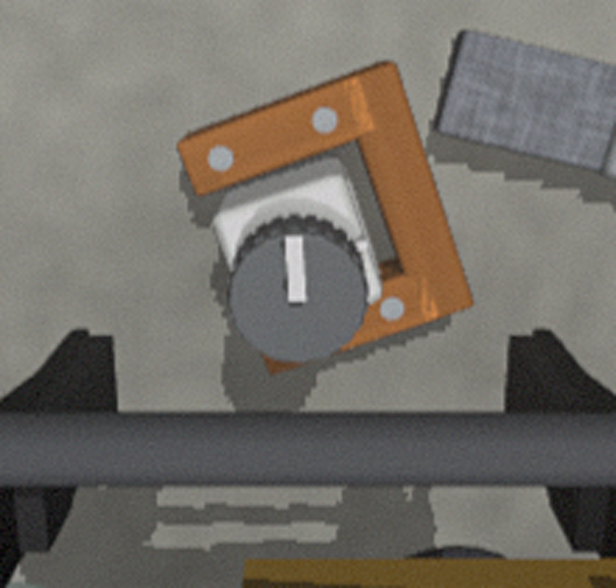

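View pics/s10.png

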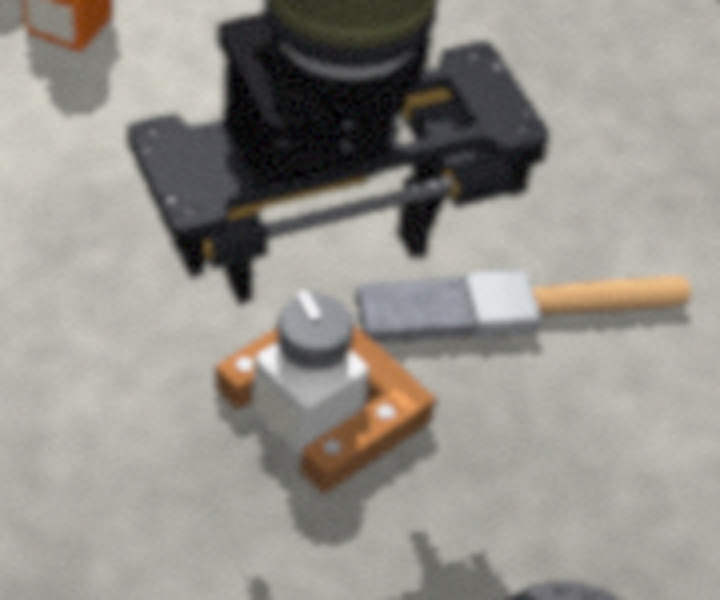

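The bar now points about 70° round from the bottle's index mark at (365,245), and the bottle still stands in the fork. I'll put numbers on the angle and the cap height.

```bash
python3 -c "
from h import *
r=dict(np.load('w10.npz'));s=env.read_camera('side')
g=lambda L:(np.array(L,float)+.5)/2.8-.5+[210,110]
h=lambda L:(np.array(L,float)+.5)/[4,3.75]-.5+[270,140]
ang=lambda p:np.degrees(np.arctan2(*(p[1]-p[0])[1::-1]))
print('bar',ang(cast(r,g([(298,300),(293,237)]),.1)))
print('body edges',ang(cast(r,g([(215,213),(335,172)]),.06)),ang(cast(r,g([(344,178),(380,290)]),.06)))
a=np.radians(24.3);X=np.array([np.cos(a),np.sin(a)]);N=np.array([-X[1],X[0]]);S=np.array([.5655,-.0322])
for z in(.093,.1):
  for q,uv in((r,g([(298,293)])),(s,h([(315,318)]))):
    p=cast(q,uv,z)[0][:2];print(z,p,(p-S)@X,(p-S)@N)
# cap rim width
for z in (.093,.1): print('cap dia at z',z,np.linalg.norm(np.diff(cast(r,g([(230,293),(367,293)]),z),axis=0)))
t=env.read_camera('top');cv2.imwrite('pics/t10.png',t['img'])"
```

```text
bar 98.19589638730777
body edges 23.1114163880277 -67.64458642996452
0.093 [ 0.55918749 -0.03486225] -0.006848793214555169 0.00017130285882818036
0.093 [ 0.56224334 -0.02809216] -0.0012777011277121386 0.005084059606293153
0.1 [ 0.55906575 -0.032545  ] -0.0060061670844999155 0.0023333477702205782
0.1 [ 0.5603578  -0.03290726] -0.004977667318468508 0.001471486323984915
cap dia at z 0.093 0.040174464214829245
cap dia at z 0.1 0.03889931540506943
```

View pics/t10.png

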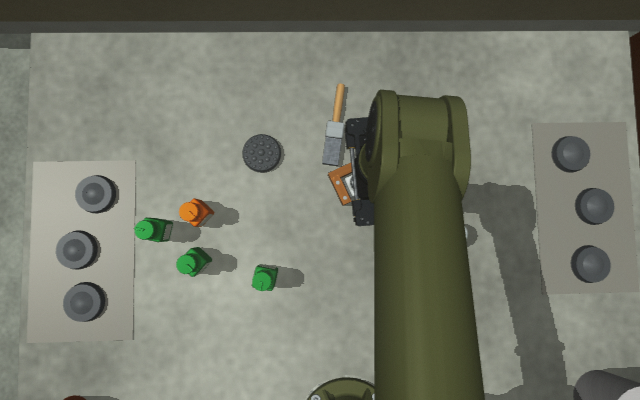

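```bash
python3 -c "
from h import *
r=env.read_camera('side');cv2.imwrite('pics/s11.png',r['img'])
a=cv2.imread('pics/side0.png');d=cv2.absdiff(a,r['img'])
for n,b in(('jar',(305,315,340,362)),('medA',(335,158,370,188)),('medB',(390,294,435,336)),('brush',(385,210,442,230))): print(n,d[b[1]:b[3],b[0]:b[2]].mean())
o=env.get_obs();print(o['time_s'],o['joint_velocities'].round(2),o['force'].round(1))"
```

```text
jar 14.718135764944275
medA 85.60380952380953
medB 14.935449735449735
brush 12.385964912280702
17.25 [ 0.08  0.47 -0.1   0.3  -0.05 -0.01 -0.01] [ 0.3 -0.6  0.3]
```

View pics/s11.png

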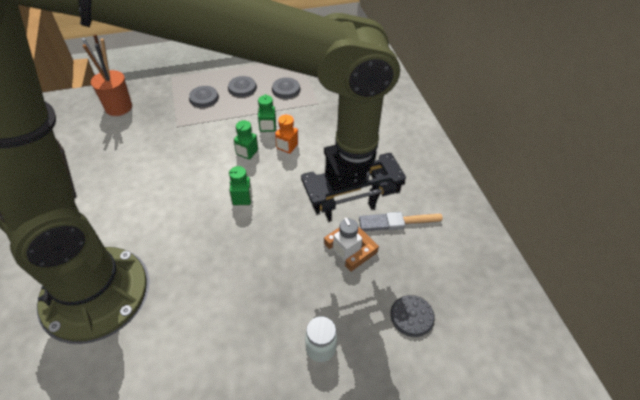

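The jar (321,340), the near medallion (412,315) and the brush are where they started. The far medallion is behind the gripper here, but the top view shows it unmoved at (262,153). Handing in.

```bash
python3 -c "
from cell import env
print(env.sign_off())"
```

```text
the job is handed in; nothing more can be done
None
```

I gripped the bottle by its body, stood it in the stop and let go. I then gripped the cap, pressed it down about 6.7 mm (11 N), turned it 70° counter-clockwise, eased up and released. I handed in at about 17 s of the 48 s allowed; the hand-in gave no verdict.

**Last checks, all from camera images:**
- **Bottle position:** it stands in the fork about 5–6 mm towards the mouth and 1.5–2.3 mm off the centre line, within the limits.
- **Cap turn:** the bar sits about 75° (1.3 rad) from the bottle's x axis, past the 0.88 rad needed. The 70° turn of the gripper, less a small twist of the bottle, would give nearer 1.2 rad.
- **Cap height:** the wrist and side views meet best at a cap top of about 100 mm, so it has sprung back up.
- **Bystanders:** the jar, brush and both medallions look unmoved. The far medallion was hidden in the last side view, so I checked it in the top view instead.
- **Robot:** the gripper is open and clear above the bottle, touching nothing.

**Disagreements:** position estimates from different cameras differed by up to about 4–5 mm. This was along the pads and along the stop's axis, where there was room to spare.

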